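Lock the castle nut of a belt grinder's contact wheel

ROBOT

A 7-joint arm with a two-finger parallel gripper is mounted at the origin on a cart in front of the work surface, level with it; the furniture and walls round the work are solid. World frame = base frame: x ahead of the robot, y to its left, z up, the work surface at z = 0. Lengths are in m, angles in rad, forces in N, time in s.
With the tool pointing down it reaches from about 0.4 to 0.875 m from the base axis. Payload 19.3 kg.
Tool frame: the origin (TCP) lies at the very end of the fingers, on their centre line; the grasp point (between the pads) lies 19 mm behind it; z points along the fingers, y is the line along which they close (so a half turn about z gives the same grasp; the last joint's range is limited). The gripper opens to 85 mm and grips with 20 to 120 N. Pads are 22 mm wide; open, the fingers measure 114 mm over their backs; the gripper's body (76 mm by 85 mm) begins 54 mm behind the grasp point. The pads swing forward as they close: fully open they stand 13 mm farther back than shut.
Start: joints at [1.221, 0.521, -0.036, 1.599, 0.021, 1.021, -0.113], TCP at [0.173, -0.601, 0.231] pointing down, gripper open.
Joint ranges: [-2.91, 2.91], [-0.3, 2.13], [-1.5, 1.42], [0.17, 2.43], [-1.26, 4.41], [0.16, 1.93], [-2.52, 2.52]. Speed limits (rad/s): [1.89, 1.89, 2.39, 2.39, 3.01, 3.01, 3.01].

INTERFACE

Orientations are given as [roll, pitch, yaw] about the fixed x, y, z axes, in that order (R = Rz(yaw) Ry(pitch) Rx(roll)).
In Python, from workcell import bot gives the robot as it stands.
- The arm moves only by the shell command python3 -m crank 'ROWS' [FORCE]. ROWS is a JSON object of lists of equal length, an entry for each row: "travel": the shift along the world's x, y, z in cm, a list of three; "turn": the turn, a rotation vector about the world's x, y, z in degrees, a list of three; "gripper": the closure, from 0 (fully open) to 1 (shut). A call has exactly 5 rows; each row is the pose to reach, as a shift and turn from the pose commanded when the call began; what a row does not reach only later rows make up. A row lasts 1/10 s, in which the tool goes at most 50 mm and 8.59 degrees, less where a joint would pass 70% of its speed; a pose out of reach is approached as far as the arm can. A call with a gripper value outside its range is refused whole. The fingers move at their own pace and stop on an object; FORCE is the grip in N (left out, the last holds). Time passes only in rows, so rows that repeat a pose let the fingers close, or fill a call up. It gives the time, the measured TCP pose, the force, the opening and the grip force at its end, in the units of the state.
- bot.observe(): the state, without advancing time (a new reading comes with each control period).
- bot.grab_frame(name): name is "scene" or "top" or "wrist"; returns a dict with "pixels" (420x560x3 uint8, red, green, blue), "fx", "fy", "cx", "cy" (pixels), "extrinsics" (4x4, takes a point from world to camera coordinates). Camera axes: x right, y down, z forward; pixel columns grow to the right and rows downward; lengths in m; the calibration is good to about 2 mm. A picture is of the moment at which its call begins. There is no depth.
- bot.job_done(): hands the job in; it is judged then, once.
The state is a dict: "clock": time; "qpos": joint angles; "qd": joint speeds; "joint_efforts": joint torques, N m; "position": TCP position; "tool_rot": TCP orientation; "force": force on the tool from outside, world axes, zero at the start; "moment": the same for the moment, N m; "grip_width": finger opening in m; "finger_force": force on a finger pad.
Only numpy, scipy, OpenCV 4.12 (cv2) and the standard library are available. Lean on these libraries where they do the work, as an engineer would, in place of code of your own. Each camera call takes 0.05 s, during which the arm holds its last target. There are 200 camera calls.

TASK

Lock the bearing nut of the grinder wheel: turn the castle nut clockwise until you feel it bite on the bearing, go on to the first slot that lines up with the axle's cross hole and no further, and do not slacken it back. Then push the bent lock pin, feeling for the hole without force, through slot, axle and opposite slot until its tip stands well clear of the nut on the far side, and let go. Leave the sanding block, emery roll, marker and spacer ring where they lie.

Things in the scene. Friction and masses are not known exactly. Their poses are not given: they have to be found in the camera images.
- hub: rubber-tyred contact wheel of a belt grinder (104 mm across, top 46 mm high, inner boss to 49) on an upright steel stub axle in a fixed foot plate 132x108x12, cap screws to 20. Origin: on the axle's axis at the plate's underside, at bench height. z up; x runs along the axle's cross hole. Axle 38 mm thick, its end about 104 mm high
- cross_hole (a point): nominal centre of the cross hole through the axle, 89.5 mm above the bench. The axle stands on shims, so the true hole is up to 4 mm higher or lower (always 14.5 mm under the axle's end): find it by feel. The hole runs level along x of this frame, open at both ends, 11.5 mm wide and high, eight-sided; the pin may enter from either end
- castle_nut: dark steel castle nut on the axle, z up along its axis. Origin: centre of its underside, 53.6 mm above the bench. Hexagon 60 mm across flats, 24.5 mm high; on it a crown 55 mm across, 18 mm high, with six open slots 12.5 mm wide. Each slot is in the middle of a flat: flats face along, and slots run along, x of this frame and every 60 degrees from it. The nut turns clockwise from above to tighten
- nut_seat (a point): centre of the nut's underside, turning with the nut. The nut starts loose, 14 to 49 degrees short of biting: it turns with about 0.12 Nm, and once it bites on the bearing with about 0.7 Nm more; held still after turning, the tool still feels most of that. It stays where it is left. Thread lead 3 mm a turn, so its travel is too small to measure
- thrust_washer: steel washer 61 mm across, 3.5 mm thick, under the nut, keyed to the axle so that it never turns. Origin: centre of its underside, on the axle's axis, 50.1 mm above the bench; axes as those of the hub. Once the nut bites, it is pressed down by 0.5 mm for each 60 degrees of the nut
- lock_pin: loose steel pin of 9 mm round rod lying flat on the bench, bent to an L. Origin: on the bench under the bend. The straight stem runs 112 mm from there along +x, its axis 4.5 mm above the origin, its tip nearly square; the leg runs 34 mm along -y. Weighs about 70 g
- emery_roll: brown roll of emery paper, 52 mm across and 52 high, on the bench, bystander; origin at its underside
- marker: white marker pen 127 mm long, 13 thick, lying on the bench, bystander; origin at the middle of its underside
- sanding_block: wooden sanding block 51x112x22 mm lying flat on the bench, bystander; origin at the middle of its underside
- spacer: small white moulded spacer ring, 27 mm across, 24 high, standing on the bench, bystander; origin at its underside

How it is judged:
By the outcome, as a careful person would: the job done as asked, in the order asked, and still so for the second after the job is handed in, with the robot touching nothing.
It also fails if it takes over 61 s, if anything falls off the work surface, if the arm or the gripper's body presses on something with over 40 N, if the wrist force passes 120 N, or if a joint passes its speed limit or range.

## Working session

There is one attempt and no reset: what is moved stays moved. The work goes in short steps, Python scripts to look and compute and a shell command to move; the robot and the scene stay as the last step left them, time stands still between calls to the robot, and variables do not carry over. Pictures are saved under pics/ and viewed, at most 10 in all, crops included, and the job is handed in when it is done.

```bash
ls; mkdir -p pics
python3 - <<'E'
from workcell import bot
import cv2,numpy as np
s=bot.observe()
for k in s: print(k,np.round(s[k],4))
ims=[]
for n in ("scene","top"):
    f=bot.grab_frame(n); cv2.imwrite(f"pics/{n}0.png",f["pixels"][:,:,::-1])
    print(n,f["fx"],f["cx"],f["cy"],np.round(f["extrinsics"],4).tolist())
E
```

```text
pics
clock 0.0
qpos [ 1.2208  0.522  -0.0363  1.6     0.0212  1.0211 -0.1128]
qd [-0.0015  0.0003 -0.0015 -0.0006  0.0005 -0.0025 -0.0004]
joint_efforts [ 1.00000e-03 -9.27103e+01  1.98090e+00 -3.69942e+01  1.80000e-02
  8.00000e-03 -1.00000e-04]
position [ 0.1725 -0.6004  0.2307]
tool_rot [-3.1405e+00  1.0000e-04  2.7980e-01]
force [-0.1641 -0.8487  0.1065]
moment [-0.0018  0.0179  0.0006]
finger_force 0.0
grip_width 0.0854
scene 544.8907288539947 290.4357535142395 210.6455894625745 [[0.9584, 0.285, -0.0158, -0.5169], [0.1403, -0.5185, -0.8435, -0.0094], [-0.2486, 0.8062, -0.5369, 1.0562], [0.0, 0.0, 0.0, 1.0]]
top 537.1233526841708 285.1205918986354 214.76618220330494 [[0.0073, -0.9996, -0.0281, 0.0224], [-0.9863, -0.0026, -0.165, 0.5674], [0.1649, 0.0289, -0.9859, 0.9294], [0.0, 0.0, 0.0, 1.0]]
```

View pics/top0.png

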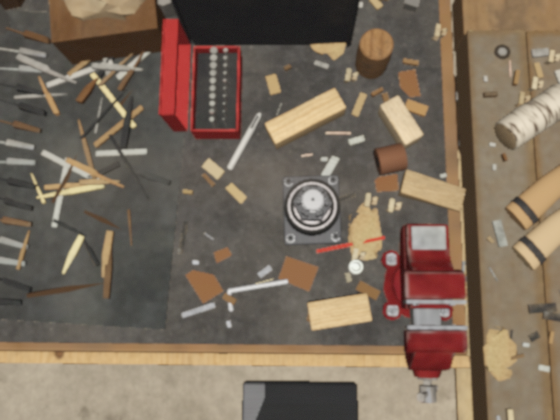

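View pics/scene0.png

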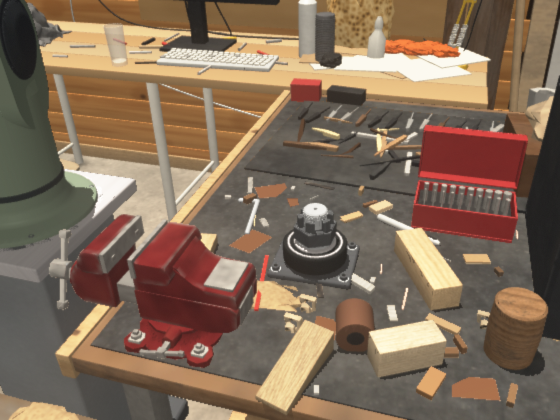

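The top view shows the hub at about (313,207). Marker candidates are (245,140) and (258,286), and I can't identify the pin yet. I'll zoom in.

Run:
```python
import cv2,numpy as np
a=cv2.imread("pics/top0.png"); s=cv2.imread("pics/scene0.png")
A=cv2.resize(a[100:330,170:410],None,fx=2.5,fy=2.5,interpolation=cv2.INTER_CUBIC)
cv2.imwrite("pics/top_crop.png",A)
B=cv2.resize(s[170:320,220:460],None,fx=3.3,fy=3.3,interpolation=cv2.INTER_CUBIC)
cv2.imwrite("pics/scene_crop.png",B)
```

```text
(no output)
```

View pics/top_crop.png

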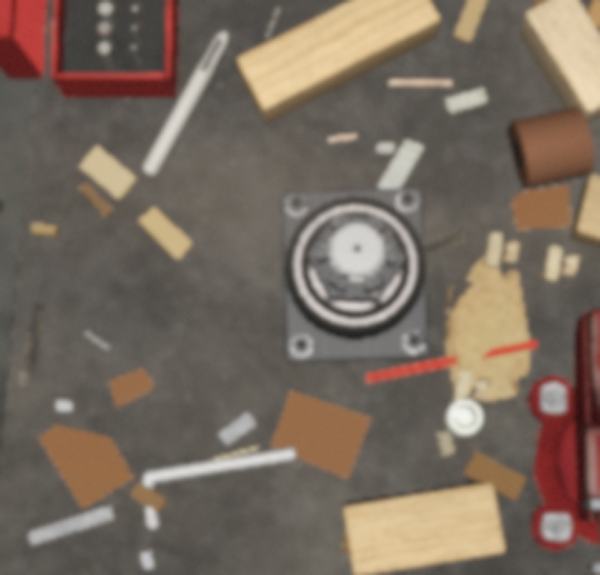

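View pics/scene_crop.png

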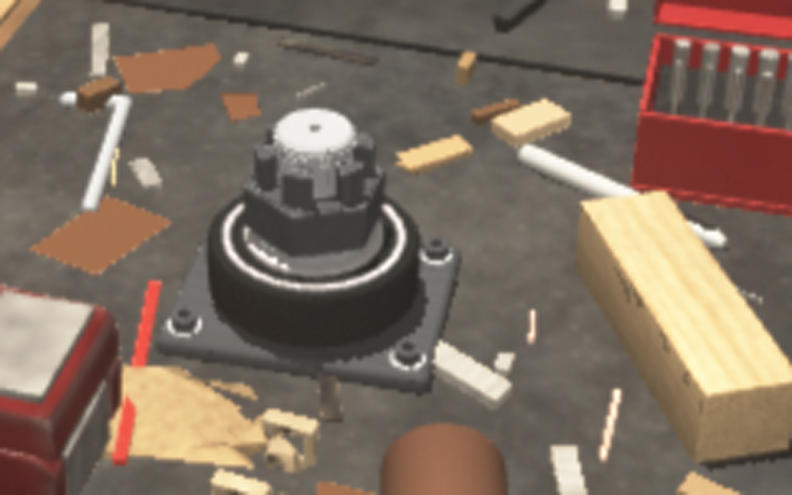

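The pin's bend is at about top px (229,292), its tip is at (288,281.6) and the leg runs down-image. The axle end is at about (312.8,198.8). The nut sits with a slot roughly facing the scene camera. Next I'll convert these to world positions.

```bash
cat > h.py <<'E'
import numpy as np
from workcell import bot
def ray(f,uv,z):
    E=np.array(f["extrinsics"]);R,t=E[:3,:3],E[:3,3]
    d=R.T@np.array([(uv[0]-f["cx"])/f["fx"],(uv[1]-f["cy"])/f["fy"],1]);c=-R.T@t
    return c+d*(z-c[2])/d[2]
def proj(f,P):
    E=np.array(f["extrinsics"]);p=np.atleast_2d(P)@E[:3,:3].T+E[:3,3]
    return np.c_[f["fx"]*p[:,0]/p[:,2]+f["cx"],f["fy"]*p[:,1]/p[:,2]+f["cy"]]
E
python3 - <<'E'
from h import *
f=bot.grab_frame("top");s=bot.grab_frame("scene")
c=lambda u,v:(170+u/2.5,100+v/2.5)
d=lambda u,v:(220+u/3.3,170+v/3.3)
for n,p,z in [("axle",c(357,247),.104),("p1",c(287,193),.012),("p2",c(421,190),.012),("p3",c(426,354),.012),("p4",c(290,358),.012),("bend",c(148,480),.0045),("tip",c(295,454),.0045),("legend",c(147,560),.0045)]:
    print(n,ray(f,p,z).round(4))
for n,p,z in [("axle",d(314,128),.104),("bend",d(122,102),.0045),("tip",d(90,205),.0045),("legend",d(65,98),.0045)]:
    print("s",n,ray(s,p,z).round(4))
for q in (f,s): print(np.round(-np.array(q["extrinsics"])[:3,:3].T@np.array(q["extrinsics"])[:3,3],3))
print(bot.observe()["clock"])
E
```

```text
axle [ 0.5857 -0.0238  0.104 ]
p1 [0.6458 0.0274 0.012 ]
p2 [ 0.6482 -0.0747  0.012 ]
p3 [ 0.5227 -0.0773  0.012 ]
p4 [0.5193 0.0242 0.012 ]
bend [0.4285 0.1295 0.0045]
tip [0.4484 0.0202 0.0045]
legend [0.3701 0.1288 0.0045]
s axle [ 0.5874 -0.023   0.104 ]
s bend [0.4341 0.1281 0.0045]
s tip [0.4529 0.024  0.0045]
s legend [0.4002 0.1236 0.0045]
[ 0.406 -0.003  1.01 ]
[ 0.759 -0.709  0.551]
0.2
```

```bash
python3 -m crank '{"travel":[[2,4,1.5],[4,8,3],[7,12,4],[10,16,4],[13,20,4]],"turn":[[0,0,5],[0,0,10],[0,0,15],[0,0,20],[0,0,25]],"gripper":[0,0,0,0,0]}'
python3 -m crank '{"travel":[[3,4,0],[6,8,0],[9,12,0],[12,16,0],[15,20,0]],"turn":[[0,0,5],[0,0,10],[0,0,15],[0,0,20],[0,0,25]],"gripper":[0,0,0,0,0]}'
python3 -m crank '{"travel":[[3,4,0],[6,8,0],[9,12,0],[12,16,0],[13.3,17.6,0]],"turn":[[0,0,5],[0,0,10],[0,0,15],[0,0,20],[0,0,24]],"gripper":[0,0,0,0,0]}'
python3 - <<'E'
from h import *
import cv2
f=bot.grab_frame("wrist");s=bot.observe()
print(s["clock"],s["position"],np.degrees(s["tool_rot"]),np.round(s["qpos"],3),s["force"])
cv2.imwrite("pics/w1.png",f["pixels"][:,:,::-1])
print(proj(f,[[.586,-.024,.104],[.586,-.024,.0781],[.4285,.1295,.0045]]))
E
```

```text
clock: 0.7
position: [0.3028, -0.3999, 0.2717]
tool_rot: [3.141, 0.0, 0.719]
force: [1.4, -1.0, 0.2]
grip_width: 0.0853
finger_force: 0.0
clock: 1.2
position: [0.4528, -0.1997, 0.2715]
tool_rot: [3.141, 0.0, 1.156]
force: [-0.2, -1.5, 0.3]
grip_width: 0.0852
finger_force: 0.0
clock: 1.7
position: [0.5866, -0.0208, 0.2711]
tool_rot: [3.141, -0.002, 1.579]
force: [-1.1, -0.7, -0.1]
grip_width: 0.0853
finger_force: 0.0
1.75 [ 0.5873066  -0.01963348  0.27091493] [ 1.79973218e+02 -1.55231547e-01  9.07836633e+01] [ 0.323  0.468 -0.553  1.636  0.264  1.113 -0.286] [-3.13345149  1.64671967 -2.41128747]
[[278.21947277 188.68150462]
 [278.31045111 181.87400324]
 [124.12226634  16.18793663]]
```

View pics/w1.png

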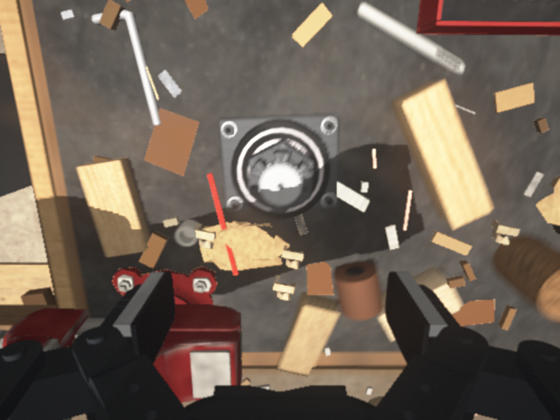

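The wrist view shows the axle top at about (278,180), the plate corners, and the pin at (127,15)-(155,122), bent at the top left. I'll zoom on the nut to get its yaw.

Run:
```python
from h import *
import cv2
out=[]
for n,h in (("wrist",45),("scene",45)):
    f=bot.grab_frame(n);u,v=proj(f,[[.586,-.024,.08]])[0].astype(int)
    p=f["pixels"][v-h:v+h,u-h:u+h,::-1]
    k=400/(2*h)
    A=cv2.resize(p,(400,400),interpolation=cv2.INTER_CUBIC)
    A=np.clip(A.astype(float)*1.6,0,255).astype(np.uint8)
    print(n,u-h,v-h,k)
    out.append(A)
cv2.imwrite("pics/nut1.png",np.hstack(out))
```

```text
wrist 232 138 4.444444444444445
scene 268 177 4.444444444444445
```

View pics/nut1.png

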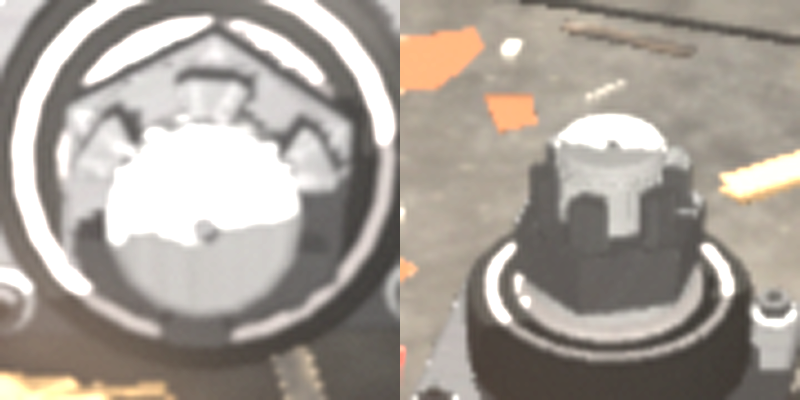

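The wrist crop shows the hex corners at (218,28), (68,105) and (352,95). The next step is to fit the yaw.

Run:
```python
from h import *
from scipy.optimize import least_squares
f=bot.grab_frame("wrist");s=bot.grab_frame("scene")
W=[(232+u/4.4444,138+v/4.4444) for u,v in [(218,28),(68,105),(352,95)]]
P=np.array([ray(f,w,.0781) for w in W]);print(P)
ang=np.radians([90,150,30])
def r(p): return np.r_[p[0]+.03464*np.cos(ang+p[2])-P[:,0],p[1]+.03464*np.sin(ang+p[2])-P[:,1]]
q=least_squares(r,[.586,-.024,0]);print(q.x[:2],np.degrees(q.x[2]),np.abs(q.fun).max())
# scene crop lower corner of hex and plate corners in wrist
for n,w in (("UL",(229,121)),("UR",(330,121)),):print(n,ray(f,w,.018))
for c,z in [((578-400,312),.0536),((567-400,262),.0781)]:
    print(ray(s,(268+c[0]/4.4444,177+c[1]/4.4444),z))
print(ray(f,(232+205/4.444,138+225/4.444),.104), np.degrees(bot.observe()["tool_rot"]),bot.observe()["position"])
```

```text
[[ 0.5868354   0.00774012  0.0781    ]
 [ 0.55552626 -0.00834192  0.0781    ]
 [ 0.61484601 -0.00609435  0.0781    ]]
[ 0.58630802 -0.02531829] 1.4196196030854409 0.0015709492118700062
UL [0.53175228 0.02421052 0.018     ]
UR [0.63886002 0.02446166 0.018     ]
[ 0.58496002 -0.05547185  0.0536    ]
[ 0.58257557 -0.06110221  0.0781    ]
[ 0.58431817 -0.02748151  0.104     ] [-1.79963682e+02  2.63540384e-02  8.99305331e+01] [ 0.58457705 -0.02629206  0.27106293]
```

```bash
python3 -m crank '{"travel":[[0,0,-3],[0,0,-6],[0,0,-9],[0,0,-12],[0,0,-14]],"turn":[[0,0,1],[0,0,1],[0,0,1],[0,0,1],[0,0,1]],"gripper":[0,0,0,0,0]}'
python3 -m crank '{"travel":[[0,0,-2],[0,0,-4],[0,0,-6],[0,0,-7.4],[0,0,-7.4]],"turn":[[0,0,0],[0,0,0],[0,0,0],[0,0,0],[0,0,0]],"gripper":[0,0,0,0,0]}'
python3 -m crank '{"travel":[[0,0,0],[0,0,0],[0,0,0],[0,0,0],[0,0,0]],"turn":[[0,0,0],[0,0,0],[0,0,0],[0,0,0],[0,0,0]],"gripper":[0.1,0.2,0.3,0.4,0.5]}' 40
python3 -c "
from h import *
s=bot.observe();print(s['qpos'].round(3) if hasattr(s['qpos'],'round') else s['qpos'],np.degrees(s['tool_rot']),s['moment'],s['force'])"
```

```text
clock: 2.45
position: [0.5839, -0.0271, 0.1297]
tool_rot: [-3.14, 0.001, 1.586]
force: [1.1, -0.2, -0.5]
grip_width: 0.0856
finger_force: 0.0
clock: 2.95
position: [0.5839, -0.0264, 0.056]
tool_rot: [-3.139, 0.0, 1.587]
force: [0.1, 0.2, 0.2]
grip_width: 0.0854
finger_force: 0.0
clock: 3.45
position: [0.5858, -0.0256, 0.0586]
tool_rot: [3.14, 0.0, 1.588]
force: [-1.4, -0.6, 10.4]
grip_width: 0.0599
finger_force: 40.1
[ 0.247  0.724 -0.44   1.812  0.451  0.705 -0.427] [1.79883807e+02 1.74713728e-02 9.10087356e+01] [-0.111942    0.16820701 -0.09152109] [-1.36359367 -0.63731112 10.35614464]
```

```bash
M(){ python3 -c "
from h import *
s=bot.observe();print('YAW',round(np.degrees(s['tool_rot'][2]),2),'m',np.round(s['moment'],2),'f',np.round(s['force'],1),'q7',round(s['qpos'][6],2))"; }
python3 -m crank '{"travel":[[0,0,0.2],[0,0,0.2],[0,0,0.2],[0,0,0.2],[0,0,0.2]],"turn":[[0,0,0],[0,0,0],[0,0,0],[0,0,0],[0,0,0]],"gripper":[0.6,0.6,0.6,0.6,0.6]}' 100; M
python3 -m crank '{"travel":[[0,0,0],[0,0,0],[0,0,0],[0,0,0],[0,0,0]],"turn":[[0,0,-2],[0,0,-4],[0,0,-6],[0,0,-6],[0,0,-6]],"gripper":[0.6,0.6,0.6,0.6,0.6]}'; M
python3 -m crank '{"travel":[[0,0,0],[0,0,0],[0,0,0],[0,0,0],[0,0,0]],"turn":[[0,0,-2],[0,0,-4],[0,0,-6],[0,0,-6],[0,0,-6]],"gripper":[0.6,0.6,0.6,0.6,0.6]}'; M
```

```text
clock: 3.95
position: [0.5857, -0.0256, 0.0597]
tool_rot: [3.14, -0.0, 1.589]
force: [6.1, -0.9, -4.4]
grip_width: 0.0573
finger_force: 111.1
YAW 91.02 m [-0.16 -1.27 -0.12] f [ 6.1 -0.9 -4.4] q7 -0.43
clock: 4.45
position: [0.5853, -0.0255, 0.0595]
tool_rot: [3.141, 0.0, 1.483]
force: [4.7, -1.2, -1.2]
grip_width: 0.0577
finger_force: 111.4
YAW 84.94 m [-0.25 -1.23  0.  ] f [ 4.7 -1.2 -1.2] q7 -0.51
clock: 4.95
position: [0.5851, -0.0255, 0.0594]
tool_rot: [3.141, 0.0, 1.379]
force: [4.4, -1.5, 1.3]
grip_width: 0.058
finger_force: 111.8
YAW 79.03 m [-0.26 -1.02 -0.07] f [ 4.4 -1.5  1.3] q7 -0.59
```

```bash
M(){ python3 -c "
from h import *
s=bot.observe();print('YAW',round(np.degrees(s['tool_rot'][2]),2),'m',np.round(s['moment'],2),'f',np.round(s['force'],1),'q7',round(s['qpos'][6],2))"; }
python3 -m crank '{"travel":[[0,0,0],[0,0,0],[0,0,0],[0,0,0],[0,0,0]],"turn":[[0,0,-2],[0,0,-4],[0,0,-6],[0,0,-8],[0,0,-8]],"gripper":[0.6,0.6,0.6,0.6,0.6]}'|grep -E "clock|width"; M
python3 -m crank '{"travel":[[0,0,0],[0,0,0],[0,0,0],[0,0,0],[0,0,0]],"turn":[[0,0,-2],[0,0,-4],[0,0,-6],[0,0,-8],[0,0,-8]],"gripper":[0.6,0.6,0.6,0.6,0.6]}'|grep -E "clock|width"; M
python3 -m crank '{"travel":[[0,0,0],[0,0,0],[0,0,0],[0,0,0],[0,0,0]],"turn":[[0,0,-2],[0,0,-4],[0,0,-6],[0,0,-8],[0,0,-8]],"gripper":[0.6,0.6,0.6,0.6,0.6]}'|grep -E "clock|width"; M
```

```text
clock: 5.45
grip_width: 0.0576
YAW 70.93 m [-0.11 -0.16 -0.02] f [ 0.1 -0.5  5. ] q7 -0.71
clock: 5.95
grip_width: 0.0575
YAW 62.86 m [ 0.2   0.67 -0.02] f [-2.7  1.6  5.6] q7 -0.82
clock: 6.45
grip_width: 0.0582
YAW 54.87 m [0.48 1.07 0.06] f [-4.9  2.   5.2] q7 -0.92
```

```bash
M(){ python3 -c "
from h import *
s=bot.observe();print('YAW',round(np.degrees(s['tool_rot'][2]),2),'m',np.round(s['moment'],2),'f',np.round(s['force'],1),'q7',round(s['qpos'][6],2))"; }
python3 -m crank '{"travel":[[0,0,0],[0,0,0],[0,0,0],[0,0,0],[0,0,0]],"turn":[[0,0,-1],[0,0,-3],[0,0,-5],[0,0,-5],[0,0,-5]],"gripper":[0.6,0.6,0.6,0.6,0.6]}'|grep -E "clock|width"; M
python3 -m crank '{"travel":[[0,0,0],[0,0,0],[0,0,0],[0,0,0],[0,0,0]],"turn":[[0,0,-1],[0,0,-3],[0,0,-5],[0,0,-5],[0,0,-5]],"gripper":[0.6,0.6,0.6,0.6,0.6]}'|grep -E "clock|width"; M
python3 -m crank '{"travel":[[0,0,0],[0,0,0],[0,0,0],[0,0,0],[0,0,0]],"turn":[[0,0,-1],[0,0,-3],[0,0,-5],[0,0,-5],[0,0,-5]],"gripper":[0.6,0.6,0.6,0.6,0.6]}'|grep -E "clock|width"; M
```

```text
clock: 6.95
grip_width: 0.0576
YAW 49.95 m [0.64 1.26 0.02] f [-6.4  3.7  6.2] q7 -0.99
clock: 7.45
grip_width: 0.0579
YAW 45.0 m [0.77 1.55 0.58] f [-5.4  3.5  6. ] q7 -1.06
clock: 7.95
grip_width: 0.0579
YAW 40.01 m [1.01 1.69 0.56] f [-8.3  4.2  7.2] q7 -1.13
```

```bash
M(){ python3 -c "
from h import *
s=bot.observe();print('YAW',round(np.degrees(s['tool_rot'][2]),2),'m',np.round(s['moment'],2),'f',np.round(s['force'],1),'q7',round(s['qpos'][6],2))"; }
python3 -m crank '{"travel":[[0,0,0],[0,0,0],[0,0,0],[0,0,0],[0,0,0]],"turn":[[0,0,-1],[0,0,-3],[0,0,-5],[0,0,-7],[0,0,-8]],"gripper":[0.6,0.6,0.6,0.6,0.6]}'|grep -E "clock|width"; M
python3 -m crank '{"travel":[[0,0,0],[0,0,0],[0,0,0],[0,0,0],[0,0,0]],"turn":[[0,0,-0.5],[0,0,-0.9],[0,0,-0.9],[0,0,-0.9],[0,0,-0.9]],"gripper":[0.6,0.6,0.6,0.6,0.6]}'|grep -E "clock|width"; M
python3 -m crank '{"travel":[[0,0,0],[0,0,0],[0,0,0],[0,0,0],[0,0,0]],"turn":[[0,0,0],[0,0,0],[0,0,0],[0,0,0],[0,0,0]],"gripper":[0.2,0,0,0,0]}'|grep -E "clock|width"; M
python3 -m crank '{"travel":[[0,0,2],[0,0,5],[0,0,9],[0,0,13],[0,0,17]],"turn":[[0,0,0],[0,0,0],[0,0,3],[0,0,11],[0,0,19]],"gripper":[0,0,0,0,0]}'
python3 -m crank '{"travel":[[0,0,2],[0,0,2],[0,0,2],[0,0,2],[0,0,2]],"turn":[[0,0,8],[0,0,16],[0,0,24],[0,0,32],[0,0,40]],"gripper":[0,0,0,0,0]}'
python3 - <<'E'
from h import *
import cv2
print([bot.observe()[k] for k in("clock","position","tool_rot")])
out=[]
for n,h in (("wrist",70),("top",50)):
    f=bot.grab_frame(n);u,v=proj(f,[[.586,-.025,.06]])[0].astype(int)
    p=f["pixels"][v-h:v+h,u-h:u+h,::-1]
    A=cv2.resize(p,(400,400),interpolation=cv2.INTER_CUBIC)
    out.append(np.clip(A.astype(float)*1.7,0,255).astype(np.uint8))
    print(n,u-h,v-h,400/2/h)
    np.savez(f"pics/{n}2.npz",**f)
cv2.imwrite("pics/nut2.png",np.hstack(out))
E
```

```text
clock: 8.45
grip_width: 0.0578
YAW 31.95 m [1.39 1.98 0.74] f [-8.8  5.3  7.1] q7 -1.23
clock: 8.95
grip_width: 0.0581
YAW 31.13 m [1.46 1.98 0.69] f [-9.1  6.   6.5] q7 -1.24
clock: 9.45
grip_width: 0.0853
YAW 31.11 m [-0.    0.09  0.02] f [0.7 0.8 0.5] q7 -1.24
clock: 9.95
position: [0.5848, -0.0255, 0.231]
tool_rot: [3.141, 0.0, 0.88]
force: [1.5, -0.9, 0.6]
grip_width: 0.0856
finger_force: 0.0
clock: 10.45
position: [0.5849, -0.0256, 0.2494]
tool_rot: [3.141, 0.0, 1.578]
force: [-0.4, -0.1, -0.5]
grip_width: 0.0855
finger_force: 0.0
[10.45, array([ 0.58494105, -0.02561612,  0.2493715 ]), array([3.14149698e+00, 1.15791263e-04, 1.57844074e+00])]
wrist 210 108 2.857142857142857
top 262 153 4.0
```

View pics/nut2.png

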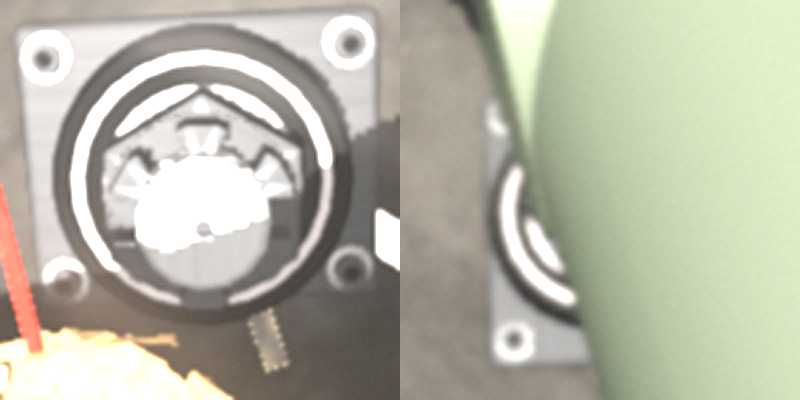

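The wrist crop shows the screws at (45,58), (350,43), (66,282) and (350,270). The nut corners are at (203,92), (104,152) and (302,147), and the slot points up-image. I'll compute hub yaw against nut yaw.

Run:
```python
from h import *
f=dict(np.load("pics/wrist2.npz"))
g=lambda u,v,z:ray(f,(210+u/2.857,108+v/2.857),z)
S=[g(45,60,.020),g(350,43,.020),g(66,280,.02),g(350,270,.02)]
for a in S: print(a.round(4))
an=lambda a,b:np.degrees(np.arctan2(*(b-a)[1::-1]))
print("yaw screws",an(S[0],S[1]),an(S[2],S[3]),"ctr",np.mean(S,0))
print("edge",an(g(18,27,.012),g(378,10,.012)))
N=[g(104,152,.0781),g(203,92,.0781),g(302,147,.0781)]
print([n.round(4) for n in N],an(N[0],N[2]))
print("left/right slots",an(g(135,150,.0961),g(272,148,.0961)))
```

```text
[0.5311 0.0162 0.02  ]
[0.638  0.0228 0.02  ]
[ 0.536  -0.0647  0.02  ]
[ 0.6422 -0.0601  0.02  ]
yaw screws 3.5477385587551233 2.526458469607108 ctr [ 0.58684424 -0.0214591   0.02      ]
edge 3.0471959108353355
[array([ 0.5565, -0.0058,  0.0781]), array([0.5865, 0.0125, 0.0781]), array([ 0.6167, -0.0038,  0.0781])] 1.8778272496303854
left/right slots 1.2629346333848506
```

```bash
python3 -m crank '{"travel":[[-3.5,3,-1],[-7,6,-3],[-10.5,9.5,-5],[-14,12.5,-7],[-15.2,13.8,-8]],"turn":[[0,0,2],[0,0,4],[0,0,6],[0,0,8],[0,0,9]],"gripper":[0,0,0,0,0]}'
python3 -m crank '{"travel":[[0,0,0],[0,0,0],[0,0,0],[0,0,0],[0,0,0]],"turn":[[0,0,0],[0,0,0],[0,0,0],[0,0,0],[0,0,0]],"gripper":[0,0,0,0,0]}'
python3 - <<'E'
from h import *
import cv2
s=bot.observe();print(s["qpos"].round(2),s["position"],np.degrees(s["tool_rot"]))
f=bot.grab_frame("wrist");np.savez("pics/w3.npz",**f)
print(proj(f,[[.431,.129,.0045],[.45,.022,.0045],[.434,.113,.0045]]))
cv2.imwrite("pics/w3.png",f["pixels"][:,:,::-1])
E
```

```text
clock: 11.05
position: [0.4299, 0.1141, 0.1685]
tool_rot: [-3.14, 0.0, 1.729]
force: [0.8, -0.2, -0.7]
grip_width: 0.0855
finger_force: 0.0
clock: 11.55
position: [0.4335, 0.112, 0.1695]
tool_rot: [3.141, 0.0, 1.728]
force: [-0.3, 0.3, 1.0]
grip_width: 0.0855
finger_force: 0.0
[ 0.06  0.38 -0.55  2.09  0.29  0.75 -0.51] [0.43347938 0.11204472 0.16946788] [1.79978438e+02 1.07750146e-03 9.90228946e+01]
[[279.07872131 165.78270437]
 [281.27345066 279.46966216]
 [279.61614619 184.29172389]]
```

View pics/w3.png

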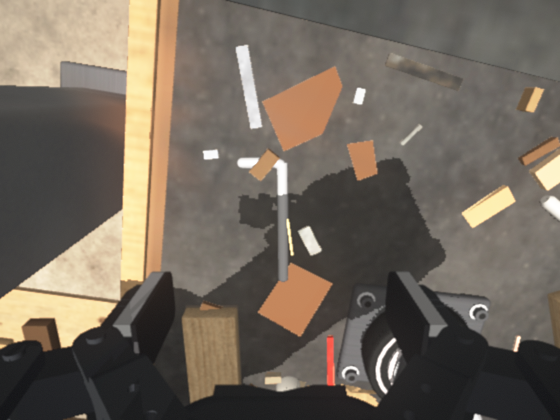

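The pin stem runs from (282,165) to (283,281), about 2.5 mm +x of the estimate. I'll correct for that and grasp it 20 mm from the bend.

```bash
python3 -m crank '{"travel":[[0.1,-0.1,-4],[0.2,-0.2,-8],[0.33,-0.27,-12],[0.33,-0.27,-15],[0.33,-0.27,-16.2]],"turn":[[0,0,0.5],[0,0,0.5],[0,0,0.5],[0,0,0.5],[0,0,0.5]],"gripper":[0,0,0,0.1,0.3]}' 30
python3 -m crank '{"travel":[[0,0,-0.3],[0,0,-0.6],[0,0,-0.6],[0,0,-0.6],[0,0,-0.6]],"turn":[[0,0,0],[0,0,0],[0,0,0],[0,0,0],[0,0,0]],"gripper":[0.5,0.7,0.8,0.9,1]}' 30
python3 -m crank '{"travel":[[0,0,0],[0,0,0],[0,0,0],[0,0,0],[0,0,0]],"turn":[[0,0,0],[0,0,0],[0,0,0],[0,0,0],[0,0,0]],"gripper":[1,1,1,1,1]}' 60
```

```text
clock: 12.1
position: [0.4353, 0.1095, 0.0051]
tool_rot: [-3.139, 0.0, 1.739]
force: [0.8, -0.1, 1.1]
grip_width: 0.0646
finger_force: 0.0
clock: 12.6
position: [0.437, 0.1099, 0.0023]
tool_rot: [3.14, -0.0, 1.738]
force: [-0.6, -0.2, 9.6]
grip_width: 0.0073
finger_force: 29.5
clock: 13.1
position: [0.437, 0.1099, 0.0024]
tool_rot: [3.14, -0.0, 1.738]
force: [-1.8, -0.3, 12.4]
grip_width: 0.0061
finger_force: 59.1
```

```bash
python3 -m crank '{"travel":[[0,0,2],[0,0,6],[0,0,10],[0,-1,14],[0,-2,15]],"turn":[[0,0,0],[0,0,3],[0,0,10],[0,0,18],[0,0,26]],"gripper":[1,1,1,1,1]}'
python3 -m crank '{"travel":[[0,-2.5,0],[0,-5,0],[0,-7.5,0],[0,-10,0],[0.3,-11.9,0]],"turn":[[0,0,8],[0,0,16],[0,0,24],[0,0,32],[0,0,40]],"gripper":[1,1,1,1,1]}'
python3 -m crank '{"travel":[[0,0,0],[0,0,0],[0,0,0],[0,0,0],[0,0,0]],"turn":[[0,0,8],[0,0,16],[0,0,16],[0,0,16],[0,0,16]],"gripper":[1,1,1,1,1]}'
python3 - <<'E'
from h import *
import cv2
s=bot.observe();print(s["qpos"].round(2),s["position"],np.degrees(s["tool_rot"]),s["force"],s["moment"])
out=[]
for n,h in (("wrist",None),("scene",60)):
    f=bot.grab_frame(n);np.savez(f"pics/{n}4.npz",**f)
    p=f["pixels"][:,:,::-1]
    if h is None: A=p[120:420,140:420]; k=1.42
    else:
        u,v=proj(f,[[.5,-.025,.12]])[0].astype(int);A=p[v-70:v+85,u-70:u+70];print(u-70,v-70)
    out.append(cv2.resize(A,(400,round(A.shape[0]*400/A.shape[1])),interpolation=cv2.INTER_CUBIC));print(out[-1].shape)
H=min(o.shape[0] for o in out)
cv2.imwrite("pics/pin4.png",np.hstack([o[:H] for o in out]))
E
```

```text
clock: 13.6
position: [0.4376, 0.0898, 0.1553]
tool_rot: [3.137, 0.003, 2.199]
force: [0.5, -0.6, -1.6]
grip_width: 0.0057
finger_force: 59.3
clock: 14.1
position: [0.4389, -0.031, 0.1518]
tool_rot: [-3.14, 0.001, 2.895]
force: [0.1, -0.1, -1.3]
grip_width: 0.0058
finger_force: 59.4
clock: 14.6
position: [0.4393, -0.0292, 0.1515]
tool_rot: [-3.141, 0.0, -3.116]
force: [0.3, 0.1, -0.7]
grip_width: 0.0057
finger_force: 59.5
[ 0.65  0.49 -0.92  2.11  0.55  0.8   0.98] [ 0.43929702 -0.02919172  0.15151607] [-1.79973664e+02  1.53655618e-02 -1.78560523e+02] [ 0.25160369  0.08346993 -0.67402673] [ 0.00405482 -0.00179231  0.04568311]
(429, 400, 3)
190 122
(443, 400, 3)
```

View pics/pin4.png

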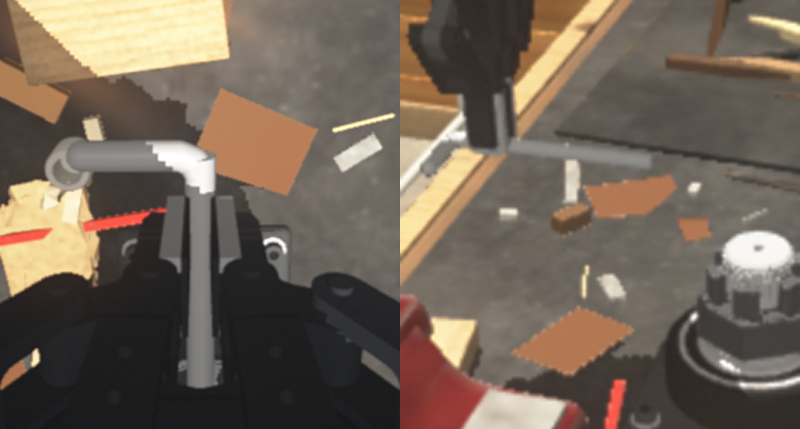

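The pin is held straight at the fingertips with its leg to the −y side. In the scene crop the stem runs from (512,150) to the tip at (650,160). I'll compare that with a model.

Run:
```python
from h import *
f=dict(np.load("pics/scene4.npz"))
T=np.array([.4393,-.0292,.1537]);
c=lambda p:((p-[190,122])*2.857+[400,0]).round(1)
for y in (0,1.44,3):
  for dz in (0,.005):
    d=np.array([np.cos(np.radians(y)),np.sin(np.radians(y)),dz/.092])
    print(y,dz,c(proj(f,[T+.015*d,T+.092*d])).tolist())
```

```text
0 0 [[515.4, 141.3], [651.8, 159.2]]
0 0.005 [[515.3, 140.0], [651.6, 150.9]]
1.44 0 [[515.7, 141.0], [653.1, 157.2]]
1.44 0.005 [[515.5, 139.6], [652.8, 148.8]]
3 0 [[515.9, 140.6], [654.4, 154.9]]
3 0.005 [[515.8, 139.3], [654.1, 146.6]]
```

Run:
```python
from h import *
import cv2
f=dict(np.load("pics/scene4.npz"));a=f["pixels"][:,:,::-1].astype(int);b=cv2.imread("pics/scene0.png").astype(int)
d=np.abs(a-b).sum(2)
pts=[]
for u in range(234,274,3):
    w=np.clip(d[168:190,u]-45,0,None).astype(float); g=a[168:190,u].mean(1).astype(int)
    if u in(240,264): print(u,d[168:190,u].tolist(),g.tolist())
    if w.sum(): pts.append((u,168+(w*np.arange(22)).sum()/w.sum(),(w>0).sum()))
print([(p[0],round(p[1],1),p[2]) for p in pts]); p=np.array(pts);k=np.polyfit(p[:,0],p[:,1],1);print(k)
T=np.array([.4393,-.0292,.1537])
for dz in(-.003,0,.003,.006):
    D=np.array([1,.025,dz/.092]);q=proj(f,[T+.02*D,T+.092*D]);print(dz,q.round(1).tolist(),(q[1]-q[0])[1]/(q[1]-q[0])[0],np.polyval(k,q[:,0]))
```

```text
240 [17, 15, 19, 52, 109, 140, 141, 122, 80, 29, 16, 16, 16, 17, 14, 16, 14, 17, 17, 14, 15, 15] [103, 100, 101, 115, 131, 140, 140, 136, 122, 105, 102, 103, 104, 101, 97, 96, 93, 97, 99, 97, 95, 94]
264 [14, 15, 12, 6, 10, 20, 70, 116, 133, 130, 114, 76, 32, 17, 18, 17, 17, 16, 19, 22, 25, 20] [87, 86, 77, 58, 69, 100, 122, 135, 141, 139, 133, 121, 107, 100, 100, 100, 100, 101, 121, 127, 127, 127]
[(234, np.float64(173.0), np.int64(5)), (237, np.float64(173.2), np.int64(6)), (240, np.float64(173.7), np.int64(6)), (243, np.float64(174.0), np.int64(5)), (246, np.float64(174.4), np.int64(6)), (249, np.float64(174.5), np.int64(6)), (252, np.float64(176.0), np.int64(6)), (255, np.float64(175.4), np.int64(6)), (258, np.float64(175.8), np.int64(6)), (261, np.float64(176.2), np.int64(5)), (264, np.float64(176.5), np.int64(6)), (267, np.float64(176.9), np.int64(5)), (270, np.float64(177.1), np.int64(5)), (273, np.float64(177.4), np.int64(6))]
[1.16320124e-01 1.45815369e+02]
-0.003 [[233.6, 172.1], [278.7, 178.8]] 0.14817699926828418 [172.98505014 178.22906426]
0 [[233.5, 171.7], [278.6, 177.0]] 0.11785552687888615 [172.98149824 178.22269978]
0.003 [[233.5, 171.3], [278.5, 175.3]] 0.08735633967990676 [172.97794336 178.21631025]
0.006 [[233.5, 171.0], [278.5, 173.5]] 0.05667787069375229 [172.97438551 178.20989552]
```

Run:
```python
from h import *
s=dict(np.load("pics/scene4.npz"));w=dict(np.load("pics/wrist2.npz"))
ctr=(210+203/2.857,108+228/2.857)
for z in(.100,.102,.104,.106,.108):
    print(z,"scene px",proj(s,[.585,-.0255,z]).round(1),"wrist ray",ray(w,ctr,z).round(4),"scene ray",ray(s,(315.9,210.1),z).round(4))
print("nut ctr wrist", "hex top corners mean", ray(w,(210+203/2.857,108+150/2.857),.0781))
```

```text
0.1 scene px [[313.2 211.6]] wrist ray [ 0.5867 -0.0238  0.1   ] scene ray [ 0.588  -0.0202  0.1   ]
0.102 scene px [[313.2 210.5]] wrist ray [ 0.5867 -0.0233  0.102 ] scene ray [ 0.5887 -0.0232  0.102 ]
0.104 scene px [[313.2 209.4]] wrist ray [ 0.5867 -0.0228  0.104 ] scene ray [ 0.5895 -0.0263  0.104 ]
0.106 scene px [[313.2 208.3]] wrist ray [ 0.5866 -0.0223  0.106 ] scene ray [ 0.5902 -0.0294  0.106 ]
0.108 scene px [[313.2 207.2]] wrist ray [ 0.5866 -0.0218  0.108 ] scene ray [ 0.591  -0.0324  0.108 ]
nut ctr wrist hex top corners mean [ 0.58660967 -0.00495162  0.0781    ]
```

```bash
cat > m.sh <<'E'
python3 -c "
from h import *
s=bot.observe();print('t',s['clock'],'P',np.round(s['position'],4),'yaw',round(np.degrees(s['tool_rot'][2]),2),'f',np.round(s['force'],1),'m',np.round(s['moment'],2),'w',round(s['grip_width'],4))"
E
python3 -m crank '{"travel":[[0,0,-2],[0,0,-4],[0,0,-6],[0,0,-6.4],[0,0,-6.4]],"turn":[[0,0,0.2],[0,0,0.2],[0,0,0.2],[0,0,0.2],[0,0,0.2]],"gripper":[1,1,1,1,1]}'>/dev/null; sh m.sh
python3 -m crank '{"travel":[[1,0,0],[1.8,0.06,0],[2.4,0.08,0],[3,0.08,0],[3,0.08,0]],"turn":[[0,0,0],[0,0,0],[0,0,0],[0,0,0],[0,0,0]],"gripper":[1,1,1,1,1]}'>/dev/null; sh m.sh
python3 -m crank '{"travel":[[0.1,0,0],[0.2,0,0],[0.3,0,0],[0.4,0.01,0],[0.4,0.01,0]],"turn":[[0,0,0],[0,0,0],[0,0,0],[0,0,0],[0,0,0]],"gripper":[1,1,1,1,1]}'>/dev/null; sh m.sh
```

```text
t 15.2 P [ 0.4391 -0.0288  0.0873] yaw -178.17 f [-0.4 -0.2 -0.5] m [ 0.01  0.03 -0.  ] w 0.0058
t 15.7 P [ 0.4701 -0.0283  0.0874] yaw -178.19 f [ 0.5  0.3 -0.4] m [-0.02 -0.02  0.04] w 0.0059
t 16.2 P [ 0.4736 -0.028   0.0874] yaw -178.16 f [ 0.8  1.3 -1.1] m [ 0.34 -0.02  0.11] w 0.0057
```

```bash
python3 -m crank '{"travel":[[0.1,0,0],[0.2,0,0],[0.3,0,0],[0.3,0,0],[0.3,0,0]],"turn":[[0,0,0],[0,0,0],[0,0,0],[0,0,0],[0,0,0]],"gripper":[1,1,1,1,1]}'>/dev/null; sh m.sh
python3 -m crank '{"travel":[[0,0.05,0],[0,0.1,0],[0,0.1,0],[0,0.1,0],[0,0.1,0]],"turn":[[0,0,0],[0,0,0],[0,0,0],[0,0,0],[0,0,0]],"gripper":[1,1,1,1,1]}'>/dev/null; sh m.sh
```

```text
t 16.7 P [ 0.4764 -0.0282  0.0873] yaw -178.17 f [-0.9  2.3 -1. ] m [0.34 0.05 0.14] w 0.0059
t 17.2 P [ 0.4763 -0.0274  0.0873] yaw -178.18 f [-0.3 -0.2 -0.3] m [-0.    0.01 -0.06] w 0.0056
```

```bash
python3 -m crank '{"travel":[[0.1,0.05,0],[0.2,0.05,0],[0.3,0.05,0],[0.3,0.05,0],[0.3,0.05,0]],"turn":[[0,0,0],[0,0,0],[0,0,0],[0,0,0],[0,0,0]],"gripper":[1,1,1,1,1]}'>/dev/null; sh m.sh
python3 -m crank '{"travel":[[0.1,0,0],[0.2,0,0],[0.3,0,0],[0.3,0,0],[0.3,0,0]],"turn":[[0,0,0],[0,0,0],[0,0,0],[0,0,0],[0,0,0]],"gripper":[1,1,1,1,1]}'>/dev/null; sh m.sh
```

```text
t 17.7 P [ 0.4785 -0.0268  0.087 ] yaw -178.16 f [-5.4 -0.1  0. ] m [0.09 1.15 0.01] w 0.0057
t 18.2 P [ 0.4795 -0.0271  0.0864] yaw -178.16 f [-15.8   0.5   1. ] m [0.15 3.39 0.13] w 0.0055
```

```bash
python3 -m crank '{"travel":[[-0.3,0,0.1],[-0.3,0,0.2],[-0.25,0,0.2],[-0.2,0,0.2],[-0.2,0,0.2]],"turn":[[0,0,0],[0,0,0],[0,0,0],[0,0,0],[0,0,0]],"gripper":[1,1,1,1,1]}'>/dev/null; sh m.sh
python3 -m crank '{"travel":[[0,0,0.05],[0,0,0.1],[0,0,0.15],[0,0,0.15],[0,0,0.15]],"turn":[[0,0,0],[0,0,0],[0,0,0],[0,0,0],[0,0,0]],"gripper":[1,1,1,1,1]}'>/dev/null; sh m.sh
python3 -m crank '{"travel":[[0,0,0.05],[0,0,0.1],[0,0,0.15],[0,0,0.15],[0,0,0.15]],"turn":[[0,0,0],[0,0,0],[0,0,0],[0,0,0],[0,0,0]],"gripper":[1,1,1,1,1]}'>/dev/null; sh m.sh
```

```text
t 18.7 P [ 0.4806 -0.0267  0.0894] yaw -178.17 f [ 0.2 -0.2 -0.6] m [ 0.05 -0.03  0.05] w 0.0059
t 19.2 P [ 0.4803 -0.0268  0.0908] yaw -178.17 f [-0.7  0.4 -0.1] m [ 0.02 -0.02 -0.  ] w 0.0058
t 19.7 P [ 0.4803 -0.0268  0.0923] yaw -178.17 f [ 0.2  1.  -1.8] m [0.1  0.12 0.03] w 0.0055
```

```bash
python3 -m crank '{"travel":[[0,0,-0.13],[0.1,0,-0.13],[0.3,0.01,-0.13],[0.5,0.02,-0.13],[0.5,0.02,-0.13]],"turn":[[0,0,0],[0,0,0],[0,0,0],[0,0,0],[0,0,0]],"gripper":[1,1,1,1,1]}'>/dev/null; sh m.sh
python3 -m crank '{"travel":[[0.2,0,0],[0.4,0.01,0],[0.6,0.02,0],[0.8,0.02,0],[0.8,0.02,0]],"turn":[[0,0,0],[0,0,0],[0,0,0],[0,0,0],[0,0,0]],"gripper":[1,1,1,1,1]}'>/dev/null; sh m.sh
```

```text
t 20.2 P [ 0.4857 -0.0265  0.091 ] yaw -178.17 f [-0.   0.2 -0.7] m [0.07 0.02 0.02] w 0.0059
t 20.7 P [ 0.4936 -0.0263  0.091 ] yaw -178.17 f [ 0.3 -0.2 -0.6] m [ 0.17 -0.05  0.09] w 0.0058
```

```bash
for i in 1; do python3 -m crank '{"travel":[[0.3,0.01,0],[0.6,0.02,0],[0.9,0.03,0],[1.2,0.04,0],[1.2,0.04,0]],"turn":[[0,0,0],[0,0,0],[0,0,0],[0,0,0],[0,0,0]],"gripper":[1,1,1,1,1]}'>/dev/null; sh m.sh; done
python3 -m crank '{"travel":[[0.3,0.01,0],[0.6,0.02,0],[0.9,0.03,0],[1.0,0.03,0],[1.0,0.03,0]],"turn":[[0,0,0],[0,0,0],[0,0,0],[0,0,0],[0,0,0]],"gripper":[1,1,1,1,1]}'>/dev/null; sh m.sh
```

```text
t 21.2 P [ 0.5057 -0.0259  0.091 ] yaw -178.17 f [ 0.   0.7 -0.6] m [ 0.07  0.02 -0.03] w 0.0059
t 21.7 P [ 0.5154 -0.0256  0.0909] yaw -178.17 f [ 0.1  1.2 -0.9] m [0.17 0.04 0.03] w 0.0056
```

```bash
python3 -m crank '{"travel":[[0.3,0.03,0],[0.6,0.05,0],[0.9,0.06,0],[1.2,0.07,0],[1.2,0.07,0]],"turn":[[0,0,0],[0,0,0],[0,0,0],[0,0,0],[0,0,0]],"gripper":[1,1,1,1,1]}'>/dev/null; sh m.sh
python3 -m crank '{"travel":[[0.3,0.01,0],[0.6,0.02,0],[0.9,0.03,0],[1.2,0.04,0],[1.4,0.05,0]],"turn":[[0,0,0],[0,0,0],[0,0,0],[0,0,0],[0,0,0]],"gripper":[1,1,1,1,1]}'>/dev/null; sh m.sh
```

```text
t 22.2 P [ 0.5277 -0.0249  0.091 ] yaw -178.18 f [ 0.3 -0.  -1.8] m [ 0.08  0.05 -0.05] w 0.006
t 22.7 P [ 0.5416 -0.0244  0.091 ] yaw -178.18 f [-0.1  0.9 -1. ] m [ 0.06 -0.01 -0.09] w 0.006
```

```bash
python3 -m crank '{"travel":[[0.15,0,0],[0.15,0,0],[0.15,0,-0.05],[0.15,0,-0.05],[0.15,0,-0.05]],"turn":[[0,0,0],[0,0,0],[0,0,0],[0,0,0],[0,0,0]],"gripper":[1,1,1,0.8,0.6]}'>/dev/null; sh m.sh
python3 -m crank '{"travel":[[0,0,0],[0,0,0],[0,0,1],[0,0,3],[0,0,6]],"turn":[[0,0,0],[0,0,0],[0,0,0],[0,0,0],[0,0,0]],"gripper":[0.5,0.5,0.5,0.5,0.5]}'>/dev/null; sh m.sh
python3 -m crank '{"travel":[[-2,0,4],[-5,0,8],[-9,0,9],[-13,0,9],[-15,0,9]],"turn":[[0,0,0],[0,0,0],[0,0,0],[0,0,0],[0,0,0]],"gripper":[0.5,0.5,0.5,0.5,0.5]}'>/dev/null; sh m.sh
python3 - <<'E'
from h import *
import cv2
out=[]
for n in("scene","top"):
    f=bot.grab_frame(n);u,v=proj(f,[[.58,-.025,.08]])[0].astype(int)
    print(n,u-50,v-50,"tip exp",proj(f,[[.635,-.0225,.092],[.613,-.0235,.092]]).round(1))
    out.append(cv2.resize(f["pixels"][v-50:v+50,u-50:u+50,::-1],(400,400),interpolation=cv2.INTER_CUBIC))
cv2.imwrite("pics/fin.png",np.clip(np.hstack(out)*1.4,0,255).astype(np.uint8))
E
```

```text
t 23.2 P [ 0.5427 -0.0245  0.0905] yaw -178.17 f [-1.4 -0.3  0.5] m [-0.    0.01 -0.  ] w 0.0306
t 23.7 P [ 0.5421 -0.0243  0.1509] yaw -178.15 f [ 0.  -1.1  0.3] m [-0.02 -0.05 -0.  ] w 0.0429
t 24.2 P [ 0.3901 -0.0246  0.241 ] yaw -178.16 f [0.7 0.6 0.1] m [-0.03 -0.06 -0.04] w 0.0425
scene 260 171 tip exp [[345.4 219.6]
 [331.2 217.9]]
top 263 154 tip exp [[311.9 172.6]
 [312.4 184.8]]
```

View pics/fin.png

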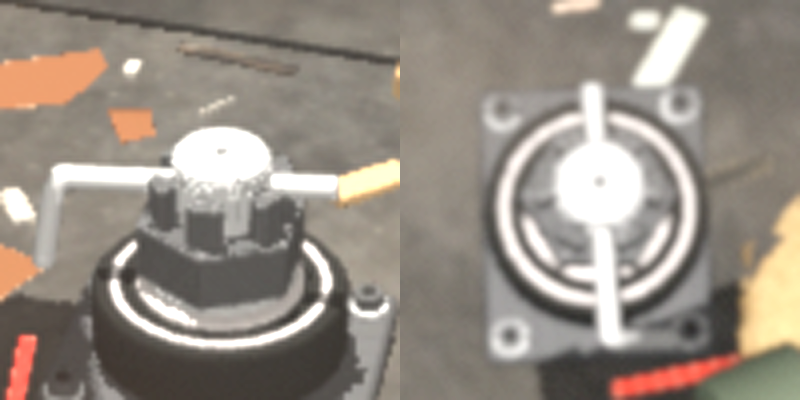

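The pin is through both slots. Its tip is at scene-crop (338,187), about 21 mm clear of the crown, and the leg hangs free. I'll hand the job in.

```bash
python3 -c "
from workcell import bot
print(bot.job_done())"
```

```text
the job is handed in; nothing more can be done
None
```

The job is handed in: I tightened the castle nut past its bite to the first slot in line with the cross hole, about 60° clockwise in all. The lock pin is through both slots with its tip about 21 mm clear of the nut's crown on the far side, and the gripper has let go; I gave no command to move the bystanders, though I did not re-measure their positions.

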